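Reassemble a spring-return pusher cylinder and hold its gland down for the clip

TASK

The spring-return pusher cylinder from the polishing machine has been washed: thread the parts lying on the grey mat down its rod in order, first the steel thrust washer, then the black seal ring, each let go and slid fully home, and then the brass gland bush with its narrow boss upward. Press the gland down against the spring until its flange sits hard on the barrel's rim and the clip groove on the rod stands clear, and finish while still holding it there with the gripper, with a steady push only a little firmer than the spring, so that I can snap in the retaining clip. Leave the brush, the beaker, the petri dish and the two specimens where they are.

Things in the scene. Friction and masses are not known exactly. Their poses are not given: they have to be found in the camera images.
- cylinder: Fixed upright cylinder: base plate 116 x 116 x 12 mm (screw heads to z 18), round blue barrel 60 to 64 mm outside, 43 mm bore, open on top, fixed central steel rod 14 mm thick. Origin: centre of the base's underside, on the rod's axis, z up. Heights (mm): rim 58, rod tip 96 (last 4 mm taper), clip groove 90, top of spring seat 44. Brass fitting at z 30 reaches 49 mm along +x.
- barrel: The cylinder's barrel, part of it and fixed: the round blue tube with aluminium end rings, 43 mm bore, rim at z 58 mm. Origin and axes as the cylinder's.
- rod_tip (a point): Centre of the rod's tip, 96 mm above the cylinder's origin, 38 mm above the barrel's rim.
- rim (a point): Point on the rod's axis at the height of the barrel's top rim (58 mm above the origin). The rim is a flat ring from 21.5 to 31 mm radius: the hard stop for the gland's flange.
- spring_seat (a joint): Sprung ring-shaped seat in the bore, on the rod. 0: spring extended, seat top 14 mm below the rim; grows downward (m). The spring pushes up with 6 N at 0 and 0.5 N more per mm; the loose parts' weight does not compress it. With washer, seal and gland on it the gland's flange meets the rim at 0.012, where the spring pushes with 12 N.
- washer: Bright steel thrust washer, 40 mm outside, 17 mm bore, 8 mm thick, about 50 g, lying flat on the mat. Origin: centre of its underside; z is its axis. Home on the seat it lies wholly in the barrel, its underside 44 mm above the cylinder's origin.
- seal: Stiff black seal ring, 40 mm outside, 17 mm bore, 10 mm thick, about 30 g, lying flat on the mat. Origin: centre of its underside; z is its axis. Home on the washer its top stands 4 mm above the rim.
- gland: Brass gland bush, 160 g, standing on its spigot. From below: spigot 40 mm dia x 8, flange 55 mm dia x 6, boss 34 mm dia x 24 (38 mm in all); bore 16.4 mm right through. Origin: centre of its underside; z up. Loose on the seal, its flange is 12 mm above the rim and the rod's tip 4 mm below the boss's top; pressed home, the tip stands 8 mm above the boss's top.
- mat: Fixed grey drying mat, 150 x 220 x 3 mm (x, y, z), on the work surface beside the cylinder; the three loose parts lie on it in any order, so their undersides are at z = 3 mm. Origin: centre of its underside.
- nail_brush: Yellow nail brush, 34 x 100 x 30 mm, at the back of the bay; a bystander. Origin: centre of its underside.
- beaker: Small clear beaker, 53 mm diameter, 68 mm tall, at the right of the bay; a bystander. Origin: centre of its underside.
- petri_dish: Clear shallow petri dish, 63 mm diameter, 15 mm tall, at the right of the bay; a bystander. Origin: centre of its underside.
- specimen_red: Red mounted specimen, a disc 30 mm diameter x 18 mm, at the right of the bay; a bystander. Origin: centre of its underside.
- specimen_black: Black mounted specimen, a disc 30 mm diameter x 18 mm, at the right of the bay; a bystander. Origin: centre of its underside.
Not all that is in view belongs to the job. Of the things that look like the gland, the smaller one is meant.

How it is judged:
On the way, in this order (a step that is already met when the one before it is completed fails the run):
1. the steel washer has slid down the rod and lies home on the spring seat, let go (horizontal distance between washer and cylinder below 0.004 m and z of washer in the frame of cylinder between 0.04 and 0.047 m and contact force between the fingers and washer below 0.1 N), for 0.2 s.
2. the black seal ring has slid down the rod and lies home on the washer, let go (horizontal distance between each of washer, seal and cylinder below 0.004 m and z of washer in the frame of cylinder between 0.04 and 0.047 m and z of seal in the frame of cylinder between 0.048 and 0.055 m and contact force between the fingers and seal below 0.1 N), for 0.2 s.
3. the gland bush is on the rod above the seal, boss upward (horizontal distance between gland and cylinder below 0.004 m and z of gland in the frame of cylinder between 0.045 and 0.067 m and angle between gland's own z axis and vertical below 0.1 rad), for 0.1 s.
At the end, for the whole second after the job is handed in: Washer, seal and gland are on the rod in that order (4 mm); the gripper holds the gland still and upright (0.06 rad), flange on the rim (1.5 mm) and bearing on it with 1 to 40 N beyond the spring, spring seat down by over 10.5 mm (horizontal distance between each of washer, seal, gland and cylinder below 0.004 m and z of washer in the frame of cylinder between 0.0295 and 0.0345 m and z of seal in the frame of cylinder between 0.0375 and 0.0425 m and z of gland in the frame of cylinder between 0.048 and 0.0515 m and angle between gland's own z axis and vertical below 0.06 rad and value of joint spring_seat above 0.0105 m and contact force between gland and barrel between 1 and 40 N and contact force between the fingers and gland above 1 N and linear speed of gland below 0.01 m/s); the arm keeps its last pose, push and grip.
It fails at once if the brush, the beaker, the dish or a specimen is moved by more than 20 mm (distance of any of petri_dish, nail_brush, beaker, specimen_red, specimen_black from where it was at the start of the episode above 0.02 m).
It fails at once if the gland is rammed onto the rim with more than 100 N (contact force between gland and barrel above 100 N).
It also fails if it takes over 67 s, if anything falls off the work surface, if the arm or the gripper's body presses on something with over 40 N, if the wrist force passes 120 N, or if a joint passes its speed limit or range.

ROBOT

A 6-joint arm with a two-finger parallel gripper is mounted at the origin on a cart in front of the work surface, level with it; the furniture and walls round the work are solid. World frame = base frame: x ahead of the robot, y to its left, z up, the work surface at z = 0. Lengths are in m, angles in rad, forces in N, time in s.
With the tool pointing down it reaches from about 0.425 to 0.95 m from the base axis. Payload 3.5 kg.
Tool frame: the origin (TCP) lies midway between the tips of the shut fingers; the grasp point (between the pads) lies ctrl.grasp_offset behind it (ctrl.grasp_offset is the distance from the TCP to the grasp point, in m); x points along the fingers, y is the direction in which the jaws open and shut, and the axes are right-handed (so a half turn about x gives the same grasp; the last joint's range is limited). The gripper opens to 85 mm and grips with 20 to 120 N. Pads are 22 mm wide; open, the fingers measure 114 mm over their backs; the gripper's body (76 mm by 85 mm) begins 54 mm behind the grasp point. The pads swing forward as they close: fully open they stand 13 mm farther back than shut.
Start: joints at [-1.355, 0.286, 1.577, -0, 1.279, -0.15], TCP at [0.241, -0.63, 0.231] pointing down, gripper open.
Joint ranges: [-2.77, 2.77], [-0.9, 2.22], [0.21, 2.48], [-1.53, 4.67], [0.24, 2.81], [-2.84, 2.84]. Speed limits (rad/s): [2.79, 2.79, 3.14, 3.14, 3.14, 3.14].

INTERFACE

Orientations are given as a unit quaternion [x, y, z, w].
In Python, from plant import readout, read_camera, sign_off, ctrl gives the robot as it stands.
- The arm moves only by the tool drive_tool, never from a script. Its argument "steps" is a list of rows, each a list of 5 numbers: the shift along the tool's x, y, z in cm, then the turn about the tool's x in degrees, then the opening, from 0 (shut) to 1 (fully open). A call has 1 to 10 rows; each row shifts and turns the commanded pose from where the row before left it, along the tool's axes as they then stand; what a row does not reach is not made up. A row lasts 1/10 s, in which the tool goes at most 50 mm and 8.59 degrees, less where a joint would pass 70% of its speed; a pose out of reach is approached as far as the arm can. A call is refused whole if a number of a shift passes 5 or a number of a turn 8.59, either way. A call with a gripper value outside its range is refused whole. The fingers move at their own pace and stop on an object; "force" is the grip in N (left out, the last holds). Time passes only in rows, so rows that do not move let the fingers close. It gives the time, the measured TCP pose, the force and the opening at its end, in the units of the state.
- readout.get_state(): the state, without advancing time (a new reading comes with each control period).
- read_camera(name): name is "scene" or "top"; returns a dict with "frame" (384x512x3 uint8, red, green, blue), "vertical_fov" (degrees; the focal length in pixels is half the picture's height over the tangent of half this angle, whatever the lens; pixels are square), "cx", "cy" (the principal point, pixels), "k1" (the pictures are not rectified: a ray, as slopes to the right and down, at radius r is drawn at 1 + k1 r^2 times it, then the intrinsics apply), "eye" and "orientation" of the camera in the world. Camera axes: x right, y up, looking along -z (the intrinsics and any distortion apply to the point x, -y, -z); pixel columns grow to the right and rows downward; lengths in m; the calibration is good to about 2 mm. A picture is of the moment at which its call begins. There is no depth.
- sign_off(): hands the job in, once; it reports no verdict.
The state is a dict: "time": time; "qpos": joint angles; "dq": joint speeds; "joint_efforts": joint torques, N m; "eef_pos": TCP position; "tcp_rot": TCP orientation; "contact_force": force on the tool from outside, world axes, zero at the start; "wrist_torque": the same for the moment, N m; "opening": opening from 0.0 (shut) to 1.0 (fully open).
Only numpy, scipy, OpenCV 4.12 (cv2) and the standard library are available. Lean on these libraries where they do the work, as an engineer would, in place of code of your own. Each camera call takes 0.05 s, during which the arm holds its last target. There are 200 camera calls.

## Working session

There is one attempt and no reset: what is moved stays moved. The work goes in short steps, Python scripts to look and compute and a tool call to move; the robot and the scene stay as the last step left them, time stands still between calls to the robot, and variables do not carry over. Pictures are saved under pics/ and viewed, about 8 in all and at most 12, crops included, and the job is handed in when it is done.

Besides the shell and the picture viewer there is one more tool, called after "Request:" as name([rows], argument=value, ...), one row to a line, values as JSON. drive_tool: Moves the arm, as the interface text tells. Its arguments: {"type":"object","properties":{"steps":{"type":"array","items":{"type":"array","items":{"type":"number"}}},"force":{"type":"number"}},"required":["steps"]}

```bash
ls; mkdir -p pics; cat > h.py <<'E'
import numpy as np, cv2
from scipy.spatial.transform import Rotation as R
from plant import readout, read_camera, sign_off, ctrl
def K(c):
    f=c["frame"].shape[0]/2/np.tan(np.radians(c["vertical_fov"])/2)
    return np.array([[f,0,c["cx"]],[0,f,c["cy"]],[0,0,1]])
def rot(c):
    o=np.array(c["orientation"]); return R.from_quat(o).as_matrix() if o.size==4 else o.reshape(3,3)
def dist(c): return np.array([c["k1"],0,0,0,0],float)
def unproj(c,uv,z):
    p=cv2.undistortPoints(np.array(uv,float).reshape(-1,1,2),K(c),dist(c))[:,0]
    d=np.c_[p[:,0],-p[:,1],-np.ones(len(p))]@rot(c).T
    e=np.array(c["eye"]); return e+d*((z-e[2])/d[:,2])[:,None]
def proj(c,X):
    q=(np.atleast_2d(X)-np.array(c["eye"]))@rot(c)*[1,-1,-1]
    return cv2.projectPoints(q,np.zeros(3),np.zeros(3),K(c),dist(c))[0][:,0]
def save(n,im): cv2.imwrite(f"pics/{n}.png",im[:,:,::-1])
def circle(x,y,z,r,n=48):
    t=np.linspace(0,2*np.pi,n); return np.c_[x+r*np.cos(t),y+r*np.sin(t),0*t+z]
E
python3 - <<'E'
from h import *
for n in ("scene","top"):
    c=read_camera(n); save(n+"0",c["frame"]); np.save(f"pics/{n}0.npy",c,allow_pickle=True)
    print(n,{k:v for k,v in c.items() if k!="frame"})
s=readout.get_state(); print(s, ctrl.grasp_offset)
print(R.from_quat(s["tcp_rot"]).as_matrix().round(3))
E
```

```text
pics
scene {'vertical_fov': 44.5954252751607, 'cx': 252.97072101074735, 'cy': 197.6374797713175, 'k1': 0.048702230100132804, 'eye': array([0.02284887, 0.49299533, 0.94156381]), 'orientation': array([-0.13779165,  0.31619373,  0.85009468, -0.39796234])}
top {'vertical_fov': 42.361527041370536, 'cx': 253.99623098755976, 'cy': 200.02965276096202, 'k1': 0.023216878640825035, 'eye': array([0.39490871, 0.01026131, 1.44861039]), 'orientation': array([-0.04044297,  0.03635762,  0.70630737, -0.70581328])}
{'time': 0.1, 'qpos': array([-1.35503290e+00,  2.87112422e-01,  1.57807572e+00, -1.06198074e-05,
        1.27859300e+00, -1.50007239e-01]), 'dq': array([-0.0017753 ,  0.00060684, -0.00339837,  0.00227413, -0.00274148,
        0.00014072]), 'joint_efforts': array([ 9.69826360e-04, -4.07298732e+01, -2.93698758e+01, -1.47651645e-04,
        3.40336745e-03,  9.44218868e-06]), 'eef_pos': array([ 0.24131491, -0.62973569,  0.2300375 ]), 'tcp_rot': array([-0.69528475, -0.12937397,  0.6953428 , -0.12782755]), 'contact_force': array([ 0.39235074, -0.05500488, -0.62033698]), 'wrist_torque': array([ 0.04158972, -0.02898371, -0.05867294]), 'opening': 1.0003365826354413} 0.0187
[[-0.     0.358 -0.934]
 [ 0.002 -0.934 -0.358]
 [-1.    -0.002 -0.   ]]
```

View pics/scene0.png

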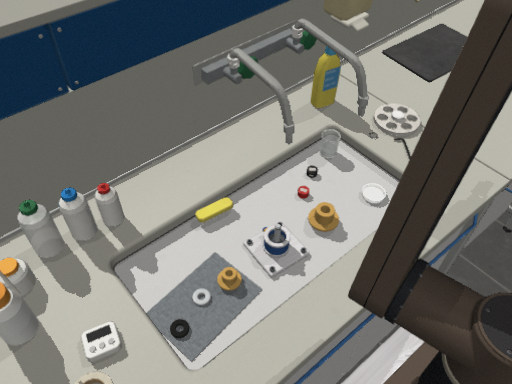

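View pics/top0.png

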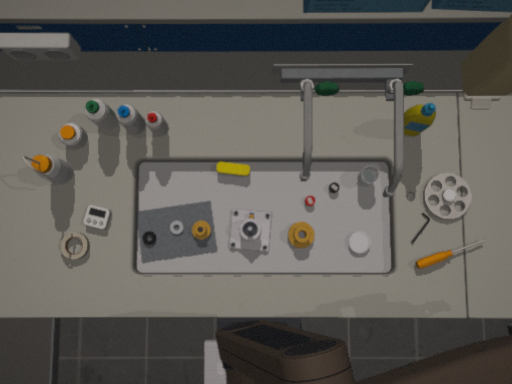

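The scene view shows, on the mat, the gland at (229,278), washer (202,297) and seal (180,328). The cylinder is at (276,238) and the larger decoy gland at (323,216). In the top view the gland is at (201,230), washer (176,228), seal (149,238) and cylinder (250,229). The next step is measuring these positions.

```bash
cat > m.py <<'E'
from h import *
C={n:np.load(f"pics/{n}0.npy",allow_pickle=True).item() for n in("scene","top")}
px={'seal_top':((180,328),(149,238),.013),'washer_top':((202,297),(176,228),.011),'gland_boss':((229,272),(201,230),.041),'rodtip':((278,228),(250,229),.096),
'decoy':((324,209),(301,235),.06),'brush':((214,207),(233,168),.03),'red':((303,190),(310,200),.018),'faucet1':((290,135),(305,175),.2)}
for k,(a,b,z) in px.items():
    print(k,unproj(C['scene'],a,z)[0].round(4),unproj(C['top'],b,z)[0].round(4))
a=C['scene']['frame'][165:360,140:360]; b=C['top']['frame'][190:275,130:285]
save("crop_s",cv2.resize(a,None,fx=3.5,fy=3,interpolation=cv2.INTER_CUBIC)[:600,:800]) 
save("crop_t",cv2.resize(b,None,fx=5,fy=5,interpolation=cv2.INTER_CUBIC))
E
python3 m.py; sed -i 's/fx=3.5,fy=3,/fx=3,fy=3,/' m.py; python3 m.py >/dev/null
```

```text
seal_top [0.4386 0.3203 0.013 ] [0.4414 0.3221 0.013 ]
washer_top [0.4683 0.2423 0.011 ] [0.4703 0.2449 0.011 ]
gland_boss [0.4655 0.1682 0.041 ] [0.463  0.1689 0.041 ]
rodtip [0.4579 0.0325 0.096 ] [0.463 0.029 0.096]
decoy [ 0.4481 -0.112   0.06  ] [ 0.4479 -0.1131  0.06  ]
brush [0.6425 0.0766 0.03  ] [0.6432 0.0793 0.03  ]
red [ 0.5485 -0.1444  0.018 ] [ 0.5509 -0.144   0.018 ]
faucet1 [ 0.5879 -0.1151  0.2   ] [ 0.5951 -0.1125  0.2   ]
```

View pics/crop_s.png

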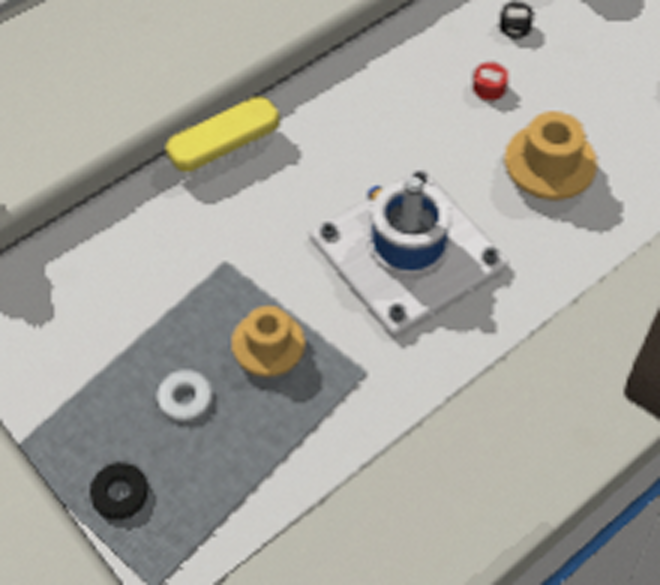

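View pics/crop_t.png

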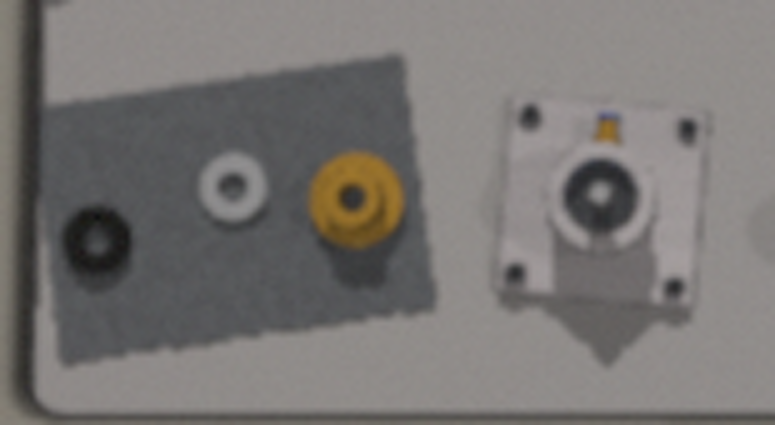

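Both cameras agree to about 2–4 mm: washer (0.469, 0.244), seal (0.440, 0.321), gland (0.464, 0.168), rod (0.460, 0.031). I'll set out now.

Request:
drive_tool([
  [0, -2.8, -4.1, 0, 1],
  [0, -2.8, -4.1, 0, 1],
  [0, -2.8, -4.1, 0, 1],
  [0, -2.8, -4.1, 0, 1],
  [0, -2.8, -4.1, 0, 1],
  [0, -2.8, -4.1, 0, 1],
  [0, -2.8, -4.1, 0, 1],
  [0, -2.8, -4.1, 0, 1],
], force=30)

```text
time: 0.9
eef_pos: [0.4682, -0.3018, 0.2309]
tcp_rot: [-0.695, -0.129, 0.695, -0.128]
contact_force: [0.4, -0.3, -0.7]
opening: 0.997
```

Request:
drive_tool([
  [0, 0, 0, -8.59, 0.6],
  [0, 0, 0, -8.59, 0.6],
  [0, 0, 0, -8.59, 0.6],
  [0, 0, 0, -8.59, 0.6],
  [0, 0, 0, -8.59, 0.6],
  [0, 0, 0, -8.59, 0.6],
  [0, 0, 0, -8.59, 0.6],
  [0, 0, 0, -8.59, 0.6],
  [0, 0, 0, 0, 0.6],
])

```text
time: 1.8
eef_pos: [0.4674, -0.3036, 0.2307]
tcp_rot: [-0.501, -0.499, 0.501, -0.498]
contact_force: [-0.4, -1.1, 0.1]
opening: 0.598
```

```bash
cat > st.py <<'E'
from h import *
s=readout.get_state(); M=R.from_quat(s["tcp_rot"]).as_matrix()
print("t",s["time"].__round__(2),"p",s["eef_pos"].round(4),"open",round(s["opening"],3),"F",s["contact_force"].round(1),"q",s["qpos"].round(2))
print(M.round(4).tolist(), "yaw(y)",np.degrees(np.arctan2(M[1,1],M[0,1])).round(2))
E
python3 st.py
```

```text
t 1.8 p [ 0.4674 -0.3036  0.2307] open 0.598 F [-0.4 -1.1  0.1] q [-0.76  0.03  1.87 -0.    1.25 -0.75]
[[-0.0008, 1.0, -0.0057], [0.0007, -0.0057, -1.0], [-1.0, -0.0008, -0.0007]] yaw(y) -0.33
```

Request:
drive_tool([
  [0, 0, -5, 0, 0.6],
  [0, 0, -5, 0, 0.6],
  [0, 0, -5, 0, 0.6],
  [0, 0, -5, 0, 0.6],
  [0, 0, -5, 0, 0.6],
  [0, 0, -5, 0, 0.6],
  [0, 0, -5, 0, 0.6],
  [0, 0, -5, 0, 0.6],
  [0, 0, -5, 0, 0.6],
  [0, 0, -5, 0, 0.6],
])

```text
time: 2.8
eef_pos: [0.4699, 0.1983, 0.2314]
tcp_rot: [0.502, 0.498, -0.502, 0.498]
contact_force: [0.7, -0.1, -0.4]
opening: 0.597
```

Request:
drive_tool([
  [2, 0, -4.5, -0.3, 0.55],
  [4, -0.15, 0, 0, 0.55],
  [4, 0, 0, 0, 0.55],
  [4, 0, 0, 0, 0.55],
  [3, 0, 0, 0, 0.55],
  [0, 0, 0, 0, 0.55],
  [0, 0, 0, 0, 0.55],
])

```text
time: 3.5
eef_pos: [0.4691, 0.2412, 0.0614]
tcp_rot: [-0.5, -0.5, 0.501, -0.499]
contact_force: [0.1, 0.1, 0.7]
opening: 0.55
```

```bash
python3 st.py; python3 - <<'E'
from h import *
c=read_camera("scene"); save("s1",cv2.resize(c["frame"][220:345,130:290],None,fx=4.5,fy=4.5,interpolation=cv2.INTER_CUBIC))
E
```

```text
t 3.5 p [0.4691 0.2412 0.0614] open 0.55 F [0.1 0.1 0.7] q [0.28 0.18 2.05 0.   0.92 0.28]
[[-0.0009, 1.0, -0.0022], [-0.0002, -0.0022, -1.0], [-1.0, -0.0009, 0.0002]] yaw(y) -0.12
```

View pics/s1.png

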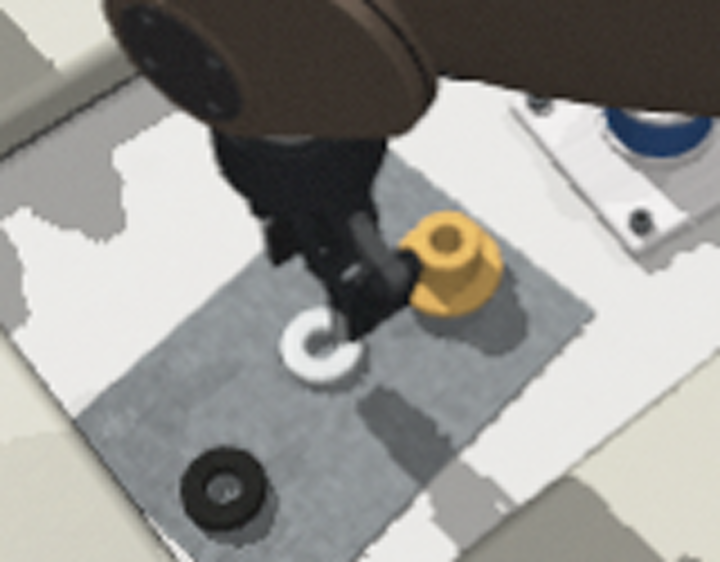

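The gripper is above the washer (washer at about (201,296) in full pixels), clear of the gland. I'll descend and feel for the mat.

Request:
drive_tool([
  [2.5, 0, -0.3, 0, 0.58],
  [2, 0, 0, 0, 0.58],
  [0.3, 0, 0, 0, 0.58],
  [0.2, 0, 0, 0, 0.58],
  [0, 0, 0, 0, 0.58],
])

```text
time: 4.05
eef_pos: [0.4706, 0.2446, 0.0131]
tcp_rot: [0.501, 0.499, -0.499, 0.5]
contact_force: [-0.2, 0.5, -0.1]
opening: 0.576
```

Request:
drive_tool([
  [0.2, 0, 0, 0, 0.58],
  [0.2, 0, 0, 0, 0.58],
  [0, 0, 0, 0, 0.58],
])

```text
time: 4.35
eef_pos: [0.4693, 0.2442, 0.0075]
tcp_rot: [0.5, 0.5, -0.5, 0.5]
contact_force: [-0.6, -0.1, -0.0]
opening: 0.583
```

Request:
drive_tool([
  [0.2, 0, 0, 0, 0.58],
  [0, 0, 0, 0, 0.58],
])

```text
time: 4.55
eef_pos: [0.469, 0.2441, 0.0051]
tcp_rot: [-0.5, -0.5, 0.5, -0.5]
contact_force: [-0.2, -0.6, 0.8]
opening: 0.584
```

Request:
drive_tool([
  [0.2, 0, 0, 0, 0.58],
  [0, 0, 0, 0, 0.58],
])

```text
time: 4.75
eef_pos: [0.469, 0.2441, 0.003]
tcp_rot: [-0.5, -0.5, 0.5, -0.5]
contact_force: [-0.8, 0.0, -0.9]
opening: 0.582
```

Request:
drive_tool([
  [0.2, 0, 0, 0, 0.58],
  [0, 0, 0, 0, 0.58],
])

```text
time: 4.95
eef_pos: [0.469, 0.2441, 0.001]
tcp_rot: [-0.5, -0.5, 0.5, -0.5]
contact_force: [-0.3, -0.8, 0.4]
opening: 0.578
```

Request:
drive_tool([
  [0.15, 0, 0, 0, 0.58],
  [0, 0, 0, 0, 0.58],
])

```text
time: 5.15
eef_pos: [0.4694, 0.2443, 0.0001]
tcp_rot: [0.5, 0.5, -0.5, 0.5]
contact_force: [-0.3, -0.4, 2.8]
opening: 0.574
```

Mat contact is at TCP z ≈ 0.0005. I'll raise a little, close to centre the washer in x, then regrasp at 90° to centre it in y.

Request:
drive_tool([
  [-0.35, 0, 0, 0, 0.58],
  [0, 0, 0, 0, 0.4],
  [0, 0, 0, 0, 0.4],
  [0, 0, 0, 0, 0.4],
  [0, 0, 0, 0, 0.58],
  [0, 0, 0, 0, 0.58],
  [0, 0, 0, 0, 0.58],
], force=20)

```text
time: 5.85
eef_pos: [0.4688, 0.2441, 0.0029]
tcp_rot: [-0.5, -0.5, 0.5, -0.5]
contact_force: [0.4, -0.4, -0.0]
opening: 0.578
```

Request:
drive_tool([
  [0, 0, 0, -8.5, 0.58],
  [0, 0, 0, -8.5, 0.58],
  [0, 0, 0, -8.5, 0.58],
  [0, 0, 0, -8.5, 0.58],
  [0, 0, 0, -8.5, 0.58],
  [0, 0, 0, -8.5, 0.58],
  [0, 0, 0, -8.5, 0.58],
  [0, 0, 0, -8.5, 0.58],
  [0, 0, 0, -8.5, 0.58],
  [0, 0, 0, -8.5, 0.58],
])

```text
time: 6.85
eef_pos: [0.469, 0.2441, 0.003]
tcp_rot: [0.029, 0.707, -0.029, 0.706]
contact_force: [-0.3, -0.8, -0.4]
opening: 0.581
```

Request:
drive_tool([
  [0, 0, 0, -5, 0.58],
  [0, 0, 0, 0, 0.4],
  [0, 0, 0, 0, 0.4],
  [0, 0, 0, 0, 0.4],
  [0, 0, 0, 0, 0.4],
], force=30)

```text
time: 7.35
eef_pos: [0.4692, 0.2442, 0.0033]
tcp_rot: [0.0, 0.707, -0.0, 0.707]
contact_force: [-0.7, 0.1, 0.3]
opening: 0.442
```

```bash
python3 st.py
```

```text
t 7.35 p [0.4692 0.2442 0.0033] open 0.442 F [-0.7  0.1  0.3] q [ 0.29  0.28  2.06  0.    0.8  -1.28]
[[0.0001, 0.0012, 1.0], [0.0, 1.0, -0.0012], [-1.0, 0.0, 0.0001]] yaw(y) 89.93
```

Request:
drive_tool([
  [-3, 0, 0, 0, 0.4],
  [-4, 0, 0, 0, 0.4],
  [-4.5, 0, 0, 0, 0.4],
  [-0.5, -4, 0, 0, 0.4],
  [0, -4.5, -0.3, 0, 0.4],
  [0, -4.5, -0.3, 0, 0.4],
  [0, -4.5, -0.3, 0, 0.4],
  [0, -3.8, 0, 0, 0.4],
  [0, 0, 0, 0, 0.4],
  [0, 0, 0, 0, 0.4],
])

```text
time: 8.35
eef_pos: [0.4599, 0.0305, 0.1232]
tcp_rot: [0.001, 0.707, -0.001, 0.707]
contact_force: [0.1, 0.5, -1.0]
opening: 0.441
```

```bash
python3 st.py; python3 - <<'E'
from h import *
c=read_camera("scene"); np.save("pics/s2.npy",c,allow_pickle=True)
x0,y0=230,180
im=cv2.resize(c["frame"][y0:y0+90,x0:x0+100],None,fx=6,fy=6,interpolation=cv2.INTER_CUBIC)
save("s2",im)
p=readout.get_state()["eef_pos"]
print(proj(c,[[p[0],p[1],.0965+0],[p[0],p[1],p[2]+.008],[.46,.031,.096],[.46,.031,.058]]).round(1))
E
```

```text
t 8.35 p [0.4599 0.0305 0.1232] open 0.441 F [ 0.1  0.5 -1. ] q [-0.15 -0.07  2.18  0.    1.04 -1.72]
[[-0.0004, 0.0032, 1.0], [0.0004, 1.0, -0.0032], [-1.0, 0.0004, -0.0004]] yaw(y) 89.82
[[277.8 227.1]
 [278.7 217.6]
 [277.9 227.1]
 [276.9 236.9]]
```

View pics/s2.png

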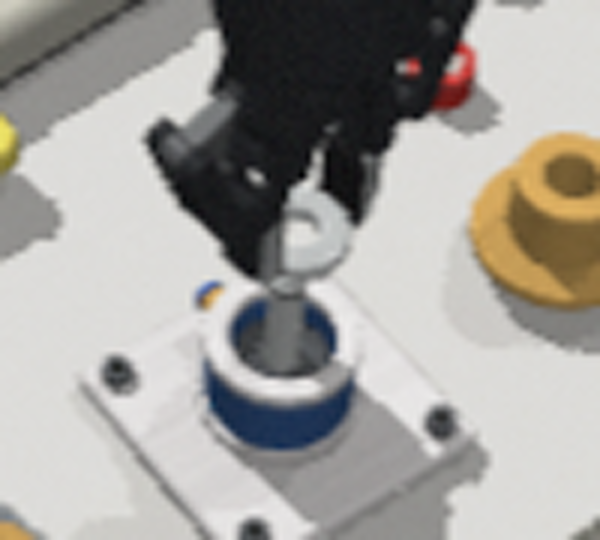

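The washer is held at about (282,219) full pixels, just above the rod, whose tip is at about (278,227). I'll fit the rim, rod and washer circles numerically to get the relative offset.

```bash
cat > fit.py <<'E'
from h import *
from scipy.ndimage import map_coordinates
from scipy.optimize import minimize
def grad(c,s=0.8):
    g=cv2.GaussianBlur(cv2.cvtColor(c["frame"],cv2.COLOR_RGB2GRAY).astype(float),(0,0),s)
    return cv2.Sobel(g,cv2.CV_64F,1,0)/8,cv2.Sobel(g,cv2.CV_64F,0,1)/8
def score(c,G,x,y,circs,mask=None):
    tot=0
    for z,r,sg in circs:
        a=circle(x,y,z,r,72); b=circle(x,y,z,r+.001,72); t=np.linspace(0,2*np.pi,72)
        u=proj(c,a); v=proj(c,b)-u; v/=np.linalg.norm(v,axis=1)[:,None]
        gx,gy=[map_coordinates(q,[u[:,1],u[:,0]],order=1) for q in G]
        w=(gx*v[:,0]+gy*v[:,1])*sg
        if mask is not None: w=w[mask(t)]
        tot+=np.clip(w,-5,40).mean()
    return tot
def fit(c,circs,x,y,rng=.006,mask=None,s=.8):
    G=grad(c,s); g=np.arange(-rng,rng+1e-9,.0003)
    S=np.array([[score(c,G,x+i,y+j,circs,mask) for j in g] for i in g])
    i,j=np.unravel_index(S.argmax(),S.shape); return np.round([x+g[i],y+g[j],S.max()],4)
E
cat > f1.py <<'E'
from fit import *
C={n:np.load(f"pics/{n}0.npy",allow_pickle=True).item() for n in("scene","top")}
for n,c in C.items():
    print(n,"rim",fit(c,[(.058,.031,-1)],.46,.031),fit(c,[(.058,.0215,1)],.46,.031),fit(c,[(.058,.031,-1),(.058,.0215,1)],.46,.031))
    print(" seal",fit(c,[(.013,.02,1)],.44,.321)," washer",fit(c,[(.011,.02,-1)],.469,.244),"gland boss",fit(c,[(.041,.017,-1),(.041,.0082,-1)],.465,.168), fit(c,[(.017,.0275,-1 if n=='scene' else -1)],.465,.168))
c=np.load("pics/s2.npy",allow_pickle=True).item()
# visible arc of washer: facing camera/right side
for zz in (.1305,):
    print("held",fit(c,[(zz,.02,-1)],.4599,.0305,mask=lambda t:(np.cos(t-np.radians(-160))>-.2)), fit(c,[(zz,.02,-1)],.4599,.0305))
ims=[]
for cc,cir in((c,[(.4599,.0305,.1309,.02),(.4599,.0305,.1309,.0085)]),(C['scene'],[(.46,.031,.058,.031),(.46,.031,.058,.0215),(.46,.031,.092,.007),(.46,.031,.096,.0045)])):
    x0,y0,k=255,200,8
    im=cv2.resize(cc["frame"][y0:y0+60,x0:x0+48],None,fx=k,fy=k,interpolation=cv2.INTER_CUBIC)
    for a in cir:
        u=((proj(cc,circle(*a))-[x0,y0]+.5)*k-.5)
        cv2.polylines(im,[np.round(u).astype(int)],True,(255,0,0),1)
    ims.append(im)
save("ov",np.hstack(ims))
E
python3 f1.py
```

```text
scene rim [ 0.4639  0.028  16.6579] [4.63900e-01 2.77000e-02 3.74257e+01] [4.63900e-01 2.80000e-02 5.40721e+01]
 seal [ 0.4391  0.3216 24.6131]  washer [ 0.472   0.2422 29.0782] gland boss [0.465  0.1707 6.3695] [ 0.465   0.1698 10.5163]
top rim [0.466  0.0301 4.907 ] [ 0.4657  0.0304 27.0457] [4.65700e-01 3.04000e-02 3.19307e+01]
 seal [ 0.4418  0.3225 15.4752]  washer [ 0.4738  0.2443 17.0574] gland boss [0.459  0.162  3.5468] [0.4656 0.1725 8.4925]
held [ 0.4629  0.0302 20.8331] [ 0.462   0.0293 13.7517]
```

View pics/ov.png

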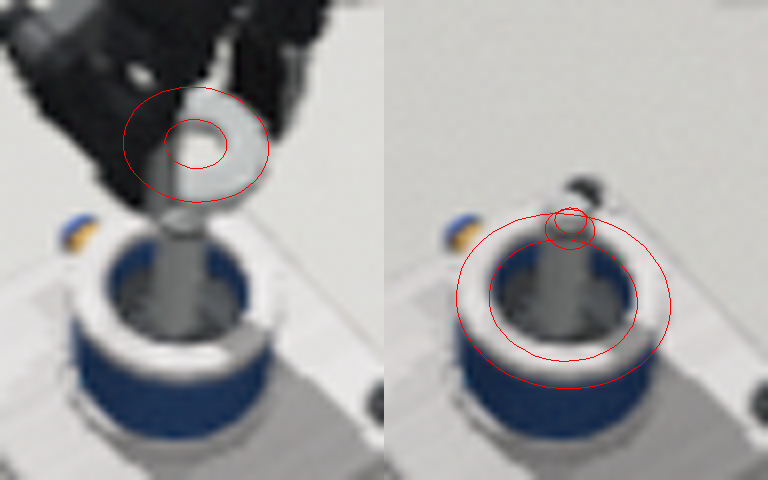

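```bash
cat > f2.py <<'E'
from fit import *
c=np.load("pics/s2.npy",allow_pickle=True).item()
c0=np.load("pics/scene0.npy",allow_pickle=True).item()
m=lambda t:np.cos(t-np.radians(-136))>.1
for s in(.6,1.0):
  for zz in (.1300,.1309):
    print("held",fit(c,[(zz,.02,-1)],.4599,.0305,mask=m,s=s), fit(c,[(zz,.02,-1),(zz,.0085,1)],.4599,.0305,mask=m,s=s))
  print("rim",fit(c0,[(.058,.0215,1)],.4639,.028,s=s),fit(c0,[(.058,.031,-1)],.4639,.028,s=s,mask=m))
# rod: lateral edges: row profile
g=cv2.cvtColor(c0["frame"],cv2.COLOR_RGB2GRAY)
for r in range(230,246,3): print(r,g[r,264:292].tolist())
print(proj(c0,[[.4639,.028,z] for z in(.096,.09,.08,.07,.058)]).round(1).tolist())
E
python3 f2.py
```

```text
held [ 0.4632  0.0305 25.3426] [4.63500e-01 2.84000e-02 3.32669e+01]
held [ 0.4626  0.0308 25.3577] [4.62900e-01 2.90000e-02 3.32605e+01]
rim [4.63600e-01 2.74000e-02 3.80237e+01] [ 0.4654  0.0295 16.3143]
held [ 0.4641  0.0296 22.1301] [4.6560e-01 2.8400e-02 3.0657e+01]
held [ 0.4635  0.0302 22.1159] [4.6530e-01 2.9000e-02 3.0626e+01]
rim [4.63900e-01 2.77000e-02 3.61924e+01] [ 0.4648  0.0295 12.6617]
230 [129, 179, 213, 218, 213, 190, 145, 104, 75, 62, 78, 93, 94, 95, 99, 95, 86, 92, 120, 165, 206, 220, 219, 214, 204, 194, 197, 204]
233 [203, 213, 212, 194, 139, 60, 42, 42, 46, 44, 79, 97, 98, 101, 104, 99, 73, 41, 38, 40, 63, 157, 214, 223, 222, 216, 211, 197]
236 [196, 219, 217, 181, 102, 49, 56, 56, 56, 63, 83, 96, 100, 103, 102, 93, 84, 77, 76, 64, 48, 47, 169, 220, 219, 208, 206, 212]
239 [152, 194, 221, 210, 194, 137, 54, 69, 76, 83, 92, 97, 101, 104, 100, 85, 65, 76, 81, 79, 68, 137, 202, 216, 213, 190, 189, 209]
242 [90, 67, 116, 159, 191, 201, 201, 197, 182, 141, 89, 79, 81, 73, 61, 56, 71, 87, 111, 133, 140, 145, 146, 146, 121, 170, 217, 218]
245 [90, 40, 41, 39, 50, 85, 118, 144, 176, 196, 207, 217, 215, 213, 212, 214, 213, 204, 184, 151, 122, 97, 62, 46, 65, 106, 143, 185]
[[277.7, 225.3], [277.5, 226.9], [277.3, 229.6], [277.0, 232.2], [276.8, 235.2]]
```

The washer fit shows the scene camera reads about +3 mm in x here, so the corrected rod axis is about (0.461, 0.029). I'll move there and lower while watching the force.

Request:
drive_tool([
  [0.5, -0.15, 0.1, 0, 0.4],
  [1, 0, 0, 0, 0.4],
  [0.7, 0, 0, 0, 0.4],
  [0.2, 0, 0, 0, 0.4],
  [0.2, 0, 0, 0, 0.4],
  [0, 0, 0, 0, 0.4],
])

```text
time: 9.0
eef_pos: [0.461, 0.0299, 0.097]
tcp_rot: [0.0, 0.707, 0.0, 0.707]
contact_force: [-0.2, 0.3, 0.2]
opening: 0.443
```

Request:
drive_tool([
  [0.2, 0, 0, 0, 0.4],
  [0, 0, 0, 0, 0.4],
])

```text
time: 9.2
eef_pos: [0.4612, 0.0297, 0.0954]
tcp_rot: [0.0, 0.707, -0.0, 0.707]
contact_force: [-0.4, -0.9, 0.1]
opening: 0.438
```

Request:
drive_tool([
  [0.2, 0, 0, 0, 0.4],
  [0, 0, 0, 0, 0.4],
])

```text
time: 9.4
eef_pos: [0.4613, 0.0296, 0.0934]
tcp_rot: [0.0, 0.707, -0.0, 0.707]
contact_force: [0.2, -0.7, -0.9]
opening: 0.438
```

Request:
drive_tool([
  [0.2, 0, 0, 0, 0.4],
  [0, 0, 0, 0, 0.4],
])

```text
time: 9.6
eef_pos: [0.4621, 0.0294, 0.0918]
tcp_rot: [-0.0, 0.706, -0.0, 0.708]
contact_force: [1.1, 0.4, -0.4]
opening: 0.438
```

Request:
drive_tool([
  [0.2, 0, 0, 0, 0.4],
  [0, 0, 0, 0, 0.4],
])

```text
time: 9.8
eef_pos: [0.4625, 0.0292, 0.0898]
tcp_rot: [-0.0, 0.706, -0.0, 0.708]
contact_force: [5.0, -2.1, -0.3]
opening: 0.445
```

Request:
drive_tool([
  [0.2, 0, 0, 0, 0.4],
  [0, 0, 0, 0, 0.4],
])

```text
time: 10.0
eef_pos: [0.4626, 0.0292, 0.0879]
tcp_rot: [-0.0, 0.706, -0.001, 0.708]
contact_force: [5.4, -2.5, 0.4]
opening: 0.442
```

The washer is on the rod, with a side force of +x 5, −y 2 N. I'll recentre to relieve it and learn the axis.

Request:
drive_tool([
  [0, -0.05, 0.15, 0, 0.4],
  [0, 0, 0, 0, 0.4],
])

```text
time: 10.2
eef_pos: [0.4627, 0.0292, 0.0873]
tcp_rot: [0.0, 0.707, -0.0, 0.707]
contact_force: [2.3, -1.5, 1.3]
opening: 0.442
```

Request:
drive_tool([
  [0, -0.05, 0.1, 0, 0.4],
  [0, 0, 0, 0, 0.4],
])

```text
time: 10.4
eef_pos: [0.4627, 0.029, 0.0867]
tcp_rot: [0.0, 0.708, 0.0, 0.706]
contact_force: [1.1, 0.1, 0.3]
opening: 0.445
```

Request:
drive_tool([
  [0.3, 0, 0.1, 0, 0.4],
  [0.3, 0, 0, 0, 0.4],
  [0, 0, 0, 0, 0.4],
])

```text
time: 10.7
eef_pos: [0.4633, 0.029, 0.0801]
tcp_rot: [0.0, 0.708, 0.0, 0.706]
contact_force: [-0.9, -0.1, -1.4]
opening: 0.442
```

Request:
drive_tool([
  [0.4, -0.05, 0.07, 0, 0.4],
  [0.5, 0, 0, 0, 0.4],
  [0.5, 0, 0, 0, 0.4],
  [0.2, 0, 0, 0, 0.4],
  [0, 0, 0, 0, 0.4],
])

```text
time: 11.2
eef_pos: [0.4649, 0.0282, 0.0647]
tcp_rot: [0.0, 0.708, -0.0, 0.707]
contact_force: [-0.2, 0.1, -0.3]
opening: 0.446
```

Request:
drive_tool([
  [0, 0, 0, 0, 0.6],
  [0, 0, 0, 0, 0.6],
  [0, 0, 0, 0, 0.6],
  [0, 0, 0, 0, 0.6],
  [-3, 0, 0, 0, 0.6],
  [-3, 0, 0, 0, 0.6],
  [0, 3, 0, 0, 0.6],
  [0, 5, 0, 0, 0.6],
  [0, 5, 0, 0, 0.6],
  [0, 0, 0, 0, 0.6],
])

```text
time: 12.2
eef_pos: [0.4649, 0.1628, 0.1258]
tcp_rot: [-0.002, 0.707, 0.003, 0.707]
contact_force: [0.2, -0.3, 0.2]
opening: 0.599
```

```bash
python3 st.py; python3 - <<'E'
from h import *
c=read_camera("scene"); np.save("pics/s3.npy",c,allow_pickle=True)
x0,y0=230,180
im=cv2.resize(c["frame"][y0:y0+90,x0:x0+100],None,fx=6,fy=6,interpolation=cv2.INTER_CUBIC)
save("s3",im)
E
```

```text
t 12.2 p [0.4649 0.1628 0.1258] open 0.599 F [ 0.2 -0.3  0.2] q [ 0.13 -0.    2.11  0.    1.04 -1.45]
[[0.0009, -0.006, 1.0], [0.0016, 1.0, 0.006], [-1.0, 0.0016, 0.001]] yaw(y) 90.34
```

View pics/s3.png

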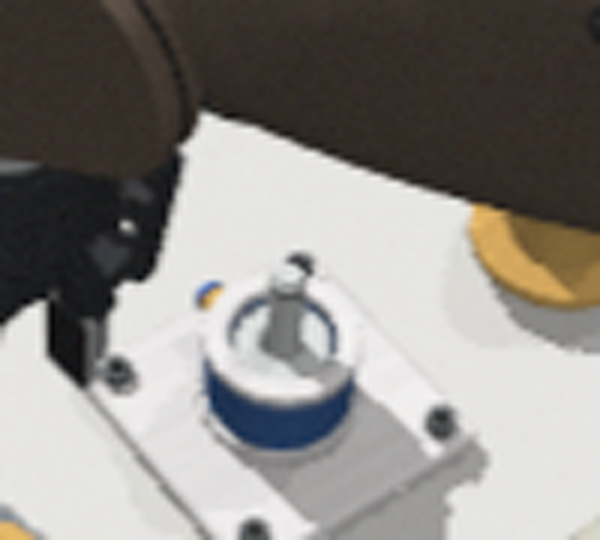

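The washer lies flat inside the barrel, at crop (285,340), and the rod is clear. Next is the seal. The bay wall is close on its +y side, so I'll grip it with the jaws along x, shift it to the free mat area, and regrasp crosswise.

Request:
drive_tool([
  [0, 4, -0.7, 0, 0.6],
  [0, 4, -0.7, 0, 0.6],
  [0, 4, -0.7, 0, 0.6],
  [0, 3.7, -0.7, 0, 0.6],
  [0, 0, 0, 8.59, 0.6],
  [0, 0, 0, 8.59, 0.6],
  [0, 0, 0, 8.59, 0.6],
  [0, 0, 0, 8.59, 0.6],
  [0, 0, 0, 8.59, 0.6],
  [0, 0, 0, 8.59, 0.6],
])

```text
time: 13.25
eef_pos: [0.438, 0.3139, 0.1252]
tcp_rot: [0.31, 0.635, -0.31, 0.636]
contact_force: [-0.1, -0.5, -0.3]
opening: 0.602
```

Request:
drive_tool([
  [0, 0, 0, 8.59, 0.58],
  [1, 0, 0, 8.59, 0.58],
  [1.5, 0, 0, 8.59, 0.58],
  [1.5, 0, 0, 8.59, 0.58],
  [0, 0, 0, 4.3, 0.58],
  [0, 0, 0, 0, 0.58],
])

```text
time: 13.85
eef_pos: [0.4376, 0.3138, 0.0846]
tcp_rot: [-0.501, -0.499, 0.502, -0.499]
contact_force: [-0.3, -0.2, 0.2]
opening: 0.58
```

```bash
python3 st.py; python3 - <<'E'
from h import *
c=read_camera("scene")
save("s4",cv2.resize(c["frame"][235:365,110:250],None,fx=4.5,fy=4.5,interpolation=cv2.INTER_CUBIC))
E
```

```text
t 13.85 p [0.4376 0.3138 0.0846] open 0.58 F [-0.3 -0.2  0.2] q [ 0.43  0.16  2.02 -0.    0.96  0.44]
[[-0.0013, 1.0, -0.0053], [-0.0009, -0.0053, -1.0], [-1.0, -0.0013, 0.0009]] yaw(y) -0.31
```

View pics/s4.png

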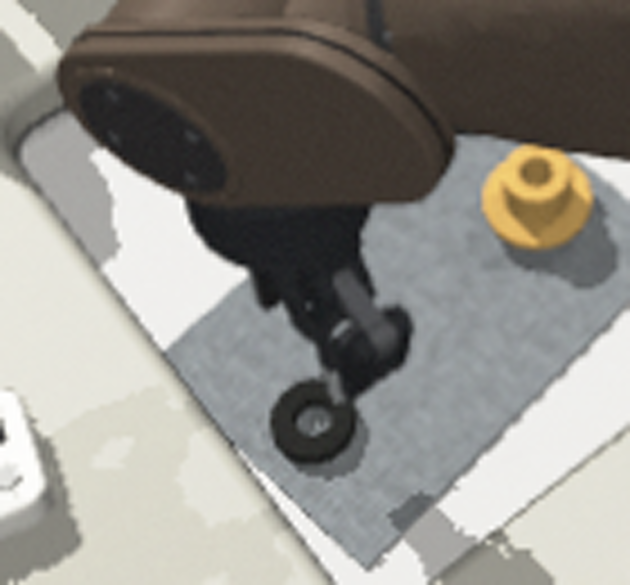

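The fingers are just above the seal (at about (179,328)), and the bay wall is to its left. I'll go down with a +y correction.

Request:
drive_tool([
  [2.5, 0, -0.6, 0, 0.58],
  [2.5, 0, 0, 0, 0.58],
  [1.5, 0, 0, 0, 0.58],
  [0, 0, 0, 0, 0.58],
])

```text
time: 14.3
eef_pos: [0.436, 0.32, 0.0182]
tcp_rot: [-0.499, -0.5, 0.502, -0.499]
contact_force: [-0.3, 0.7, 0.1]
opening: 0.577
```

Request:
drive_tool([
  [0.8, 0, 0, 0, 0.58],
  [0.7, 0, 0, 0, 0.58],
  [0, 0, 0, 0, 0.58],
  [0, 0, 0, 0, 0.38],
  [0, 0, 0, 0, 0.38],
  [0, 0, 0, 0, 0.38],
  [0, 0, 0, 0, 0.38],
])

```text
time: 15.0
eef_pos: [0.438, 0.3215, 0.006]
tcp_rot: [0.501, 0.499, -0.5, 0.499]
contact_force: [0.5, 0.9, 2.5]
opening: 0.446
```

Request:
drive_tool([
  [-1, 0, 0, 0, 0.38],
  [0, 1, 2.5, 0, 0.38],
  [0, 1, 2.5, 0, 0.38],
  [0, 1.1, 2.4, 0, 0.38],
  [0, 0, 0, 0, 0.38],
  [0.9, 0, 0, 0, 0.38],
  [0, 0, 0, 0, 0.38],
  [0, 0, 0, 0, 0.58],
  [0, 0, 0, 0, 0.58],
  [0, 0, 0, 0, 0.58],
])

```text
time: 16.0
eef_pos: [0.4676, 0.2475, 0.0061]
tcp_rot: [-0.5, -0.499, 0.501, -0.499]
contact_force: [-1.0, 0.0, -0.1]
opening: 0.583
```

```bash
python3 st.py
```

```text
t 16.0 p [0.4676 0.2475 0.0061] open 0.583 F [-1.   0.  -0.1] q [0.29 0.28 2.06 0.   0.81 0.3 ]
[[-0.0008, 1.0, -0.003], [-0.0001, -0.003, -1.0], [-1.0, -0.0008, 0.0001]] yaw(y) -0.17
```

Request:
drive_tool([
  [0, 0, 0, -8.5, 0.58],
  [0, 0, 0, -8.5, 0.58],
  [0, 0, 0, -8.5, 0.58],
  [0, 0, 0, -8.5, 0.58],
  [0, 0, 0, -8.5, 0.58],
  [0, 0, 0, -8.5, 0.58],
  [0, 0, 0, -8.5, 0.58],
  [0, 0, 0, -8.5, 0.58],
  [0, 0, 0, -8.5, 0.58],
  [0, 0, 0, -8.5, 0.58],
])

```text
time: 17.0
eef_pos: [0.4679, 0.2473, 0.0062]
tcp_rot: [0.03, 0.707, -0.03, 0.706]
contact_force: [-0.2, 0.2, 0.3]
opening: 0.579
```

Request:
drive_tool([
  [0.15, 0, 0, -4.9, 0.58],
  [0, 0, 0, 0, 0.58],
  [0, 0, 0, 0, 0.38],
  [0, 0, 0, 0, 0.38],
  [0, 0, 0, 0, 0.38],
  [0, 0, 0, 0, 0.38],
])

```text
time: 17.6
eef_pos: [0.4683, 0.2473, 0.0051]
tcp_rot: [0.002, 0.707, -0.002, 0.707]
contact_force: [-0.9, 0.2, 2.1]
opening: 0.443
```

```bash
python3 st.py
```

```text
t 17.6 p [0.4683 0.2473 0.0051] open 0.443 F [-0.9  0.2  2.1] q [ 0.29  0.28  2.06  0.    0.8  -1.27]
[[0.0002, 0.0063, 1.0], [0.0004, 1.0, -0.0063], [-1.0, 0.0004, 0.0002]] yaw(y) 89.64
```

Request:
drive_tool([
  [-3, 0, 0, 0, 0.38],
  [-4, 0, 0, 0, 0.38],
  [-4, 0, 0, 0, 0.38],
  [-0.3, -4, 0, 0, 0.38],
  [0, -4.5, -0.25, 0, 0.38],
  [0, -4.5, 0, 0, 0.38],
  [0, -4.5, 0, 0, 0.38],
  [0, -4.4, 0, 0, 0.38],
  [0, 0, 0, 0, 0.38],
  [0, 0, 0, 0, 0.38],
])

```text
time: 18.6
eef_pos: [0.4642, 0.0272, 0.1176]
tcp_rot: [0.003, 0.707, -0.003, 0.707]
contact_force: [0.4, -0.0, -0.4]
opening: 0.446
```

```bash
python3 st.py
```

```text
t 18.6 p [0.4642 0.0272 0.1176] open 0.446 F [ 0.4 -0.  -0.4] q [-0.16 -0.05  2.17  0.    1.02 -1.72]
[[-0.0004, 0.0086, 1.0], [0.0004, 1.0, -0.0086], [-1.0, 0.0004, -0.0004]] yaw(y) 89.5
```

Request:
drive_tool([
  [0.8, 0.11, 0.03, 0, 0.38],
  [0.7, 0, 0, 0, 0.38],
  [0.3, 0, 0, 0, 0.38],
  [0.2, 0, 0, 0, 0.38],
  [0, 0, 0, 0, 0.38],
])

```text
time: 19.1
eef_pos: [0.4644, 0.0298, 0.0972]
tcp_rot: [0.002, 0.707, -0.002, 0.707]
contact_force: [-0.2, 1.1, -1.3]
opening: 0.446
```

Request:
drive_tool([
  [0.2, 0, 0, 0, 0.38],
  [0.2, 0, 0, 0, 0.38],
  [0, 0, 0, 0, 0.38],
])

```text
time: 19.4
eef_pos: [0.4646, 0.0292, 0.0936]
tcp_rot: [0.002, 0.707, -0.002, 0.707]
contact_force: [0.8, -0.5, 0.9]
opening: 0.447
```

Request:
drive_tool([
  [0.2, 0, 0, 0, 0.38],
  [0.2, 0, 0, 0, 0.38],
  [0, 0, 0, 0, 0.38],
])

```text
time: 19.7
eef_pos: [0.4645, 0.0292, 0.0895]
tcp_rot: [0.002, 0.707, -0.002, 0.707]
contact_force: [-0.0, -0.6, -1.2]
opening: 0.439
```

Request:
drive_tool([
  [0.3, -0.05, 0, 0, 0.38],
  [0.4, 0, 0, 0, 0.38],
  [0.5, 0, 0, 0, 0.38],
  [0.5, 0, 0, 0, 0.38],
  [0.3, 0, 0, 0, 0.38],
  [0, 0, 0, 0, 0.38],
])

```text
time: 20.3
eef_pos: [0.4642, 0.0288, 0.0691]
tcp_rot: [0.002, 0.708, -0.002, 0.707]
contact_force: [-0.3, -0.3, -0.2]
opening: 0.443
```

Request:
drive_tool([
  [0, 0, 0, 0, 0.6],
  [0, 0, 0, 0, 0.6],
  [0, 0, 0, 0, 0.6],
  [0, 0, 0, 0, 0.6],
  [-3, 0, 0, 0, 0.7],
  [-3, 0, 0, 0, 0.7],
  [0, 3, 0, 0, 0.8],
  [0, 5, 0, 0, 0.8],
  [0, 5, 0, 0, 0.8],
  [0, 0, 0, 0, 0.8],
])

```text
time: 21.3
eef_pos: [0.465, 0.1633, 0.1303]
tcp_rot: [0.0, 0.707, 0.001, 0.707]
contact_force: [0.5, -0.5, 0.4]
opening: 0.802
```

```bash
python3 st.py; python3 - <<'E'
from h import *
c=read_camera("scene"); np.save("pics/s5.npy",c,allow_pickle=True)
x0,y0=200,180
im=cv2.resize(c["frame"][y0:y0+120,x0:x0+130],None,fx=5,fy=5,interpolation=cv2.INTER_CUBIC)
save("s5",im)
E
```

```text
t 21.3 p [0.465  0.1633 0.1303] open 0.802 F [ 0.5 -0.5  0.4] q [ 0.13 -0.01  2.1   0.    1.05 -1.44]
[[0.001, -0.0007, 1.0], [0.0017, 1.0, 0.0007], [-1.0, 0.0017, 0.001]] yaw(y) 90.04
```

View pics/s5.png

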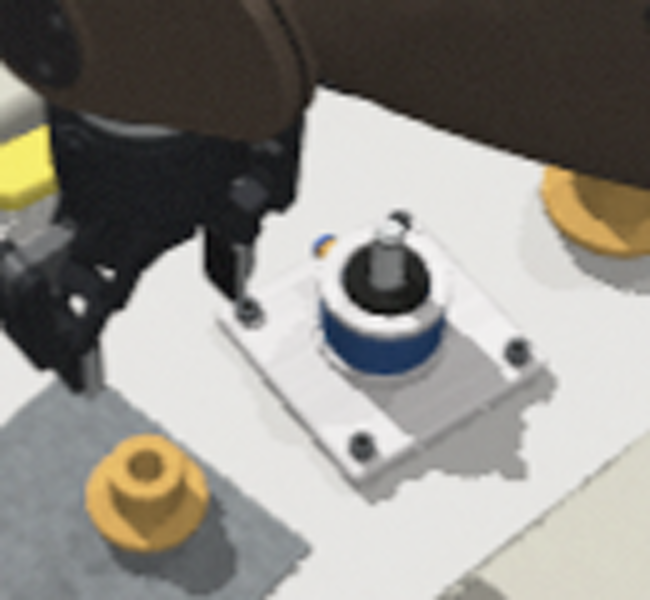

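The black ring sits in the bore round the rod, and the gland is untouched at about (229,276). Now I'll grasp the gland's boss, centring it in both directions.

Request:
drive_tool([
  [0, 0.6, -0.25, 0, 0.65],
  [3, 0, 0, 0, 0.65],
  [3, 0, 0, 0, 0.65],
  [2, 0, 0, 0, 0.65],
  [0, 0, 0, 0, 0.65],
])

```text
time: 21.85
eef_pos: [0.4603, 0.1631, 0.0467]
tcp_rot: [0.002, 0.71, -0.003, 0.704]
contact_force: [-0.6, 0.2, -0.6]
opening: 0.652
```

Request:
drive_tool([
  [1.3, 0, 0, 0, 0.65],
  [1.3, 0, 0, 0, 0.65],
  [0, 0, 0, 0, 0.65],
])

```text
time: 22.15
eef_pos: [0.462, 0.1642, 0.0225]
tcp_rot: [0.002, 0.708, -0.002, 0.706]
contact_force: [0.1, -0.0, -0.3]
opening: 0.653
```

Request:
drive_tool([
  [0.1, 0, 0, 0, 0.65],
  [0, 0, 0, 0, 0.3],
  [0, 0, 0, 0, 0.3],
  [0, 0, 0, 0, 0.3],
  [0, 0, 0, 0, 0.3],
  [0, 0, 0, 0, 0.6],
  [0, 0, 0, 0, 0.6],
  [0, 0, 0, 0, 0.6],
], force=20)

```text
time: 22.95
eef_pos: [0.4626, 0.1646, 0.0225]
tcp_rot: [0.002, 0.707, -0.002, 0.707]
contact_force: [0.3, -0.3, -0.3]
opening: 0.603
```

```bash
python3 st.py
```

```text
t 22.95 p [0.4626 0.1646 0.0225] open 0.603 F [ 0.3 -0.3 -0.3] q [ 0.13  0.17  2.15 -0.    0.82 -1.43]
[[-0.0007, 0.0056, 1.0], [-0.0002, 1.0, -0.0056], [-1.0, -0.0002, -0.0007]] yaw(y) 89.68
```

Request:
drive_tool([
  [0, 0, 0, 8.5, 0.6],
  [0, 0, 0, 8.5, 0.6],
  [0, 0, 0, 8.5, 0.6],
  [0, 0, 0, 8.5, 0.6],
  [0, 0, 0, 8.5, 0.6],
  [0, 0, 0, 8.5, 0.6],
  [0, 0, 0, 8.5, 0.6],
  [0, 0, 0, 8.5, 0.6],
  [0, 0, 0, 8.5, 0.6],
  [0, 0, 0, 8.5, 0.6],
])

```text
time: 23.95
eef_pos: [0.4627, 0.1646, 0.0226]
tcp_rot: [0.481, 0.519, -0.481, 0.518]
contact_force: [-0.1, 0.1, 0.1]
opening: 0.602
```

Request:
drive_tool([
  [0, 0, 0, 4.7, 0.6],
  [0, 0, 0, 0, 0.6],
  [0, 0, 0, 0, 0.3],
  [0, 0, 0, 0, 0.3],
  [0, 0, 0, 0, 0.3],
  [0, 0, 0, 0, 0.3],
], force=70)

```text
time: 24.55
eef_pos: [0.4634, 0.1647, 0.0232]
tcp_rot: [0.5, 0.5, -0.5, 0.5]
contact_force: [-0.5, 0.3, 3.8]
opening: 0.358
```

```bash
python3 st.py
```

```text
t 24.55 p [0.4634 0.1647 0.0232] open 0.358 F [-0.5  0.3  3.8] q [ 0.13  0.17  2.15 -0.    0.82  0.13]
[[0.0009, 1.0, 0.0003], [0.0001, 0.0003, -1.0], [-1.0, 0.0009, -0.0001]] yaw(y) 0.02
```

Request:
drive_tool([
  [-3, 0, 0, 0, 0.3],
  [-4, 0, 0, 0, 0.3],
  [-4, 0, 0, 0, 0.3],
  [-0.2, 0.1, 3.5, 0, 0.3],
  [0, 0, 3.5, 0, 0.3],
  [0, 0, 3.5, 0, 0.3],
  [0, 0, 3.1, 0, 0.3],
  [0, 0, 0, 0, 0.3],
  [0, 0, 0, 0, 0.3],
])

```text
time: 25.45
eef_pos: [0.4632, 0.0285, 0.1339]
tcp_rot: [-0.5, -0.5, 0.501, -0.499]
contact_force: [0.0, 0.0, -1.7]
opening: 0.356
```

```bash
python3 st.py
```

```text
t 25.45 p [0.4632 0.0285 0.1339] open 0.356 F [ 0.   0.  -1.7] q [-0.16 -0.08  2.16  0.    1.06 -0.16]
[[-0.0019, 1.0, -0.0021], [0.0008, -0.0021, -1.0], [-1.0, -0.0019, -0.0008]] yaw(y) -0.12
```

Request:
drive_tool([
  [0.7, 0.1, 0, 0, 0.3],
  [0.7, 0, 0, 0, 0.3],
  [0.2, 0, 0, 0, 0.3],
  [0, 0, 0, 0, 0.3],
])

```text
time: 25.85
eef_pos: [0.4643, 0.0294, 0.1178]
tcp_rot: [0.499, 0.501, -0.5, 0.5]
contact_force: [0.5, 0.2, -0.9]
opening: 0.361
```

Request:
drive_tool([
  [0.2, 0, 0, 0, 0.3],
  [0.2, 0, 0, 0, 0.3],
  [0, 0, 0, 0, 0.3],
])

```text
time: 26.15
eef_pos: [0.4648, 0.0288, 0.1147]
tcp_rot: [-0.5, -0.5, 0.5, -0.5]
contact_force: [-0.2, 0.4, -1.7]
opening: 0.363
```

Request:
drive_tool([
  [0.2, 0, 0, 0, 0.3],
  [0.2, 0, 0, 0, 0.3],
  [0, 0, 0, 0, 0.3],
])

```text
time: 26.45
eef_pos: [0.4647, 0.0287, 0.1105]
tcp_rot: [-0.5, -0.5, 0.5, -0.5]
contact_force: [-0.0, -0.6, -2.7]
opening: 0.357
```

Request:
drive_tool([
  [0.4, 0, 0, 0, 0.3],
  [0.5, 0, 0, 0, 0.3],
  [0.5, 0, 0, 0, 0.3],
  [0.5, 0, 0, 0, 0.3],
  [0.4, 0, 0, 0, 0.3],
  [0, 0, 0, 0, 0.3],
])

```text
time: 27.05
eef_pos: [0.4643, 0.0288, 0.0869]
tcp_rot: [-0.5, -0.5, 0.5, -0.499]
contact_force: [-0.2, -0.2, -1.8]
opening: 0.362
```

Request:
drive_tool([
  [0.2, 0, 0, 0, 0.3],
  [0.2, 0, 0, 0, 0.3],
  [0, 0, 0, 0, 0.3],
])

```text
time: 27.35
eef_pos: [0.4648, 0.0287, 0.0837]
tcp_rot: [-0.5, -0.5, 0.5, -0.5]
contact_force: [-0.4, -1.3, -1.3]
opening: 0.362
```

Request:
drive_tool([
  [0.2, 0, 0, 0, 0.3],
  [0.2, 0, 0, 0, 0.3],
  [0, 0, 0, 0, 0.3],
])

```text
time: 27.65
eef_pos: [0.4653, 0.0286, 0.0805]
tcp_rot: [0.5, 0.5, -0.5, 0.5]
contact_force: [-1.0, 0.1, 4.0]
opening: 0.358
```

Contact with the seal came at TCP z ≈ 0.081. Now I'll press slowly.

Request:
drive_tool([
  [0.2, 0, 0, 0, 0.3],
  [0.2, 0, 0, 0, 0.3],
  [0.2, 0, 0, 0, 0.3],
  [0.2, 0, 0, 0, 0.3],
  [0, 0, 0, 0, 0.3],
])

```text
time: 28.15
eef_pos: [0.4654, 0.0286, 0.0726]
tcp_rot: [0.5, 0.5, -0.5, 0.5]
contact_force: [-3.1, 0.9, 7.9]
opening: 0.356
```

Request:
drive_tool([
  [0.1, 0, 0, 0, 0.3],
  [0.1, 0, 0, 0, 0.3],
  [0, 0, 0, 0, 0.3],
])

```text
time: 28.45
eef_pos: [0.4654, 0.0286, 0.0708]
tcp_rot: [0.5, 0.5, -0.5, 0.5]
contact_force: [-3.8, 0.8, 8.8]
opening: 0.36
```

Request:
drive_tool([
  [0.1, 0, 0, 0, 0.3],
  [0, 0, 0, 0, 0.3],
])

```text
time: 28.65
eef_pos: [0.4655, 0.0286, 0.0702]
tcp_rot: [-0.5, -0.5, 0.5, -0.5]
contact_force: [-3.5, 0.3, 9.9]
opening: 0.366
```

Request:
drive_tool([
  [0.1, -0.08, 0, 0, 0.3],
  [0, 0, 0, 0, 0.3],
])

```text
time: 28.85
eef_pos: [0.4655, 0.0286, 0.0702]
tcp_rot: [0.5, 0.499, -0.5, 0.5]
contact_force: [-4.9, 1.1, 15.6]
opening: 0.359
```

Request:
drive_tool([
  [0.1, 0, 0, 0, 0.3],
  [0, 0, 0, 0, 0.3],
])

```text
time: 29.05
eef_pos: [0.4655, 0.0286, 0.0702]
tcp_rot: [0.5, 0.5, -0.5, 0.5]
contact_force: [-7.7, 0.5, 20.0]
opening: 0.361
```

Request:
drive_tool([
  [0.1, 0, 0, 0, 0.3],
  [0, 0, 0, 0, 0.3],
])

```text
time: 29.25
eef_pos: [0.4655, 0.0286, 0.0701]
tcp_rot: [-0.5, -0.5, 0.5, -0.5]
contact_force: [-10.5, 2.0, 26.5]
opening: 0.362
```

The flange met the rim at TCP z 0.0702 after about 12 mm, and the force is now rising steeply. I'll back off slightly, relieve the side force and check.

Request:
drive_tool([
  [-0.1, -0.1, 0, 0, 0.3],
  [0, 0, 0, 0, 0.3],
  [0, 0, 0, 0, 0.3],
])

```text
time: 29.55
eef_pos: [0.4654, 0.0286, 0.0702]
tcp_rot: [0.501, 0.499, -0.499, 0.501]
contact_force: [-4.8, 1.2, 17.1]
opening: 0.357
```

```bash
python3 - <<'E'
from h import *
for i in range(4):
    c=read_camera("scene" if i%2 else "top"); s=readout.get_state(); print(round(s["time"],2),s["eef_pos"].round(4),s["contact_force"].round(1),round(s["opening"],3),np.abs(s["dq"]).max().round(4))
x0,y0=220,170
save("s6",cv2.resize(c["frame"][y0:y0+100,x0:x0+110],None,fx=6,fy=6,interpolation=cv2.INTER_CUBIC))
E
```

```text
29.6 [0.4654 0.0286 0.0702] [-4.7  1.9 16.7] 0.362 0.0011
29.65 [0.4654 0.0286 0.0702] [-5.5  1.5 17.2] 0.362 0.0009
29.7 [0.4654 0.0286 0.0702] [-5.2  1.5 17.1] 0.365 0.0009
29.75 [0.4654 0.0286 0.0702] [-4.6  0.4 17.4] 0.362 0.0011
```

View pics/s6.png

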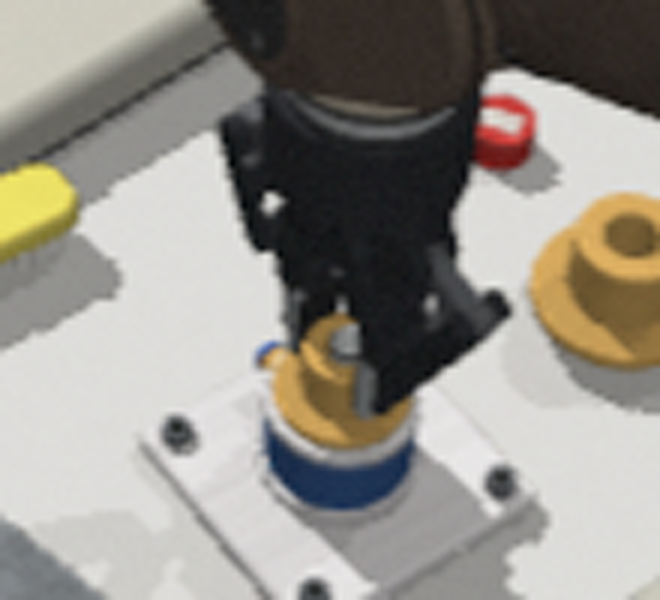

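The flange sits on the rim, at about (275,240) full pixels, and the rod tip stands above the boss. The push is steady at 17 N, about 6 N beyond the spring. I'll hand it in.

```bash
python3 -c "
from plant import sign_off; print(sign_off())"
```

```text
the job is handed in; nothing more can be done
None
```

The washer, seal and gland are on the rod in that order, and I handed the job in at about 29.8 s with the gripper still pressing the gland onto the rim. No verdict came back.

- **Washer and seal:** I centred each with grasps in two directions, threaded it down the rod and let it go above the rim. Pictures afterwards showed both flat in the bore.
- **Gland:** It met the seal at tool height 0.081–0.082 m and hit a hard stop at 0.0702 m. That matches the 12 mm the spring seat should travel. The last picture shows the flange on the rim and the rod's tip above the boss.
- **Final push:** It held steady at about 17 N vertical. Allowing for the spring's 12 N and the gland's weight, the flange bears on the rim with about 6 N. It peaked at about 27 N on the way.
- **Checks that disagreed:** A side force of about 5 N towards −x remained at the end, and two small shifts did not clear it. The scene camera also read about 3 mm off in x near the rod. I fixed that by feeling for the rod with the washer.
- **Bystanders:** I never went near the brush, beaker, dish or specimens, but I did not measure their final positions.

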